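# Loosen the locking ring of the loaded tube block

## Robot

A 6-joint arm with a two-finger parallel gripper is mounted at the origin on the work surface. World frame = base frame: x ahead of the robot, y to its left, z up, the work surface at z = 0. Lengths are in m, angles in rad, forces in N, time in s.
With the tool pointing down it reaches from about 0.425 to 0.95 m from the base axis. Payload 3.5 kg.
Tool frame: the origin (TCP) lies on the centre line of the jaws, within the pads' length; the fingertips stand 14 mm ahead of it and the grasp point (between the pads) lies 5 mm behind it (tips_ahead is the distance from the TCP to the fingertips, in m); y points along the fingers, z is the direction in which the jaws open and shut, and the axes are right-handed (so a half turn about y gives the same grasp; the last joint's range is limited). The gripper opens to 85 mm and grips with 20 to 120 N. Pads are 22 mm wide; open, the fingers measure 114 mm over their backs; the gripper's body (76 mm by 85 mm) begins 54 mm behind the grasp point. The pads swing forward as they close: fully open they stand 13 mm farther back than shut.
Start: joints at [1.184, 0.286, 1.577, -0, 1.279, -0.15], TCP at [0.158, 0.656, 0.22] pointing down, gripper open.
Joint ranges: [-2.77, 2.77], [-0.9, 2.22], [0.21, 2.48], [-1.53, 4.67], [0.24, 2.81], [-2.84, 2.84]. Speed limits (rad/s): [2.79, 2.79, 3.14, 3.14, 3.14, 3.14].

## Interface

Orientations are given as a unit quaternion [x, y, z, w].
In Python, from plant import get_state, read_camera, sign_off, tips_ahead gives the robot as it stands.
- The arm moves only by the tool send_rows, never from a script. Its argument "plan" is a list of rows, each a list of 2 entries, a list of its own where there are three numbers: the shift along the tool's x, y, z in units of 12 cm (1.0 is 12 cm), then the turn, a rotation vector about the tool's x, y, z in units of 360 degrees (1.0 is 360 degrees). In form: [[[tx, ty, tz], [rx, ry, rz]], ...]. A call has 1 to 12 rows; each row shifts and turns the commanded pose from where the row before left it, along the tool's axes as they then stand; what a row does not reach is not made up. A row lasts 1/10 s, in which the tool goes at most 50 mm and 8.59 degrees, less where a joint would pass 70% of its speed; a pose out of reach is approached as far as the arm can. A call with a number of a shift or a turn outside -1 to 1 is refused whole. A call with a gripper value outside its range is refused whole. "gripper" is the closure, from 0 (fully open) to 1 (shut), set as the call begins (left out, the last holds). The fingers move at their own pace and stop on an object; "grip_force" is the grip in N (left out, the last holds). Time passes only in rows, so rows that do not move let the fingers close. It gives the time, the measured TCP pose, the force and the opening at its end, in the units of the state.
- get_state(): the state, without advancing time (a new reading comes with each control period).
- read_camera(name): name is "side" or "top" or "wrist"; returns a dict with "img" (480x640x3 uint8, blue, green, red), "fx", "fy", "cx", "cy" (pixels), "world_from_camera" (4x4, takes a point from camera to world coordinates); the wrist camera has in their place "mount" (4x4, takes a point from camera to tool coordinates, whose origin is the TCP and whose axes are the tool frame's). Camera axes: x right, y down, z forward; pixel columns grow to the right and rows downward; lengths in m; the calibration is good to about 2 mm. A picture is of the moment at which its call begins: read the wrist's pose just before it. There is no depth.
- sign_off(): hands the job in, once; it reports no verdict.
The state is a dict: "time": time; "qpos": joint angles; "dq": joint speeds; "joint_efforts": joint torques, N m; "eef_pos": TCP position; "tcp_rot": TCP orientation; "contact_force": force on the tool from outside, world axes, zero at the start; "wrist_torque": the same for the moment, N m; "opening": opening from 0.0 (shut) to 1.0 (fully open).
Only numpy, scipy, OpenCV 4.12 (cv2) and the standard library are available. Lean on these libraries where they do the work, as an engineer would, in place of code of your own. Each camera call takes 0.05 s, during which the arm holds its last target. There are 200 camera calls.

## Task

The block that holds the red-capped tube is to be taken out for cleaning, so first loosen the knurled blue locking ring round it: roll a fingertip across the ring's rim, turning it counter-clockwise as seen from above, until its yellow dot has come round to the white line on the black base for the second time, and stop it there, no farther. Grip and lift nothing: leave the tube standing in its block, and leave the other unit's ring and the things around alone.

Things in the scene. Friction and masses are not known exactly. Their poses are not given: they have to be found in the camera images.
- unit_a: the loaded unit: a fixed black base 150 x 144 mm and 30 mm high, with a blue locking ring on its top and an aluminium block (54 mm high above the table) inside the ring, in whose centre the red-capped tube stands. Origin under the centre of the base, on the table, on the ring's axis; z up; the white line lies on its +x side.
- unit_b: the other unit, the same in every way but with an empty block; leave its ring alone. Origin and axes as for the loaded unit.
- ring_a (a joint): the loaded unit's locking ring (shape: see ring_a_axis). Value in rad, grows as it is turned counter-clockwise seen from above (loosening); 0 is fully tight: a stop blocks it there and the yellow dot is at the white line. Starts at 0.6 to 2.0; the dot's second arrival at the line is 12.566. It turns stiffly (about 0.05 N m), stays where left and does not rise or come off.
- ring_b (a joint): the other unit's locking ring (shape: see ring_a_axis). Value in rad, grows as it is turned counter-clockwise seen from above (loosening); 0 is fully tight: a stop blocks it there and the yellow dot is at the white line. It starts somewhere from 0.6 to 2.0 and must stay there. It turns stiffly (about 0.05 N m), stays where left and does not rise or come off.
- ring_a_axis (a point): point on the upright axis of the loaded unit's ring, level with the ring's top, 58 mm above the table. The ring: blue plastic, 28 coarse upright ribs about 3 mm deep round its rim, 96 mm across the ribs (too wide to grip across), 24 mm high, its underside 34 mm above the table and 4 mm above the flat top of the base, which reaches out beyond the ring all round
- ring_a_dot (a point): the yellow dot, 12 mm across, on top of the loaded unit's ring, 38.5 mm from its axis; it goes round with the ring
- ring_a_line (a point): a point on the white line, 24 mm long and 4 mm wide, painted radially on the flat black top of the loaded unit just outside the ring; the point is 56 mm from the ring's axis and 30 mm above the table
- ring_b_dot (a point): the yellow dot on the other unit's ring, as on the loaded one
- tube: small white tube 11 mm thick with a red cap 16 mm across, 44 mm tall, standing loose in the 13 mm central hole of the loaded unit's block; origin at its foot, 30 mm above the table; its cap's top is 74 mm above the table
- tip_box: loose pink pipette-tip box 80 x 110 mm, 53 mm high with the tips, origin under its centre; stands on the table farther from the robot
- pipette: white pipette about 250 mm long, 30 mm wide and 26 mm high, lying loose on the table along its x axis farther from the robot; origin on the table under its body
- bottle: small closed bottle, 34 mm across and 60 mm tall, standing loose on the table between the two units; origin under its centre

How it is judged:
On the way, in this order (a step that is already met when the one before it is completed fails the run):
1. a finger presses on the loaded unit's ring (contact force between the fingers and ring_a above 0.3 N), for 0.03 s.
2. the dot has come round to the line once (value of joint ring_a above 6.283 rad), for 0.05 s.
3. the dot has come round to the line for the second time (value of joint ring_a between 12.166 and 12.966 rad), for 0.2 s.
At the end, for the whole second after the job is handed in: The loaded unit's ring is at rest two full turns from tight, its dot within 0.4 rad (23 degrees) of the line; the tube stands in its block; the other ring's dot has moved less than 12 mm and each bystander less than 25 mm (all of step 3 and velocity of joint ring_a between -0.05 and 0.05 rad/s and horizontal distance between tube and unit_a below 0.006 m and z of tube in the frame of unit_a below 0.034 m and angle between tube's own z axis and vertical below 0.2 rad and distance of ring_b_dot from where it was at the start of the episode below 0.012 m and distance of each of tip_box, pipette, bottle from where it was at the start of the episode below 0.025 m); the robot touches nothing.
It fails at once if the ring is unscrewed well past the second arrival (more than 0.9 rad) (value of joint ring_a above 13.466 rad).
It fails at once if the tube is lifted more than 8 mm (z of tube in the frame of unit_a above 0.038 m).
It fails at once if the other unit's ring is turned (distance of ring_b_dot from where it was at the start of the episode above 0.015 m).
It fails at once if a bystander (tip box, pipette or bottle) is moved or lifted (distance of any of tip_box, pipette, bottle from where it was at the start of the episode above 0.03 m).
It also fails if it takes over 72 s, if anything falls off the work surface, if the arm or the gripper's body presses on something with over 40 N, if the wrist force passes 120 N, or if a joint passes its speed limit or range.

## Working session

There is one attempt and no reset: what is moved stays moved. The work goes in short steps, Python scripts to look and compute and a tool call to move; the robot and the scene stay as the last step left them, time stands still between calls to the robot, and variables do not carry over. Pictures are saved under pics/ and viewed, about 8 in all and at most 12, crops included, and the job is handed in when it is done.

Besides the shell and the picture viewer there is one more tool, called after "Call:" as a command line: name --argument value ..., lists and objects as JSON in quotes. send_rows: Moves the arm, as the interface text tells. Its arguments: {"type":"object","properties":{"plan":{"type":"array"},"gripper":{"type":"number"},"grip_force":{"type":"number"}},"required":["plan"]}

```bash
mkdir -p pics; ls
python3 - <<'E'
from plant import *
import cv2
s=get_state();print(s, tips_ahead)
for n in("top","side"):
    c=read_camera(n);cv2.imwrite(f"pics/{n}0.png",c["img"]);print(n,c["fx"],c["fy"],c["cx"],c["cy"],c["world_from_camera"])
E
```

```text
pics
{'time': 0.0, 'qpos': array([ 1.18396321e+00,  2.87152547e-01,  1.57819684e+00,  1.89236939e-05,
        1.27860710e+00, -1.50000579e-01]), 'dq': array([ 0.0004347 ,  0.00122622, -0.00112332,  0.00017573,  0.00068371,
       -0.00049734]), 'joint_efforts': array([-1.55388141e-03, -4.05969357e+01, -2.92630541e+01, -2.73816586e-04,
        5.95292149e-03, -1.39010535e-05]), 'eef_pos': array([0.15807418, 0.65551672, 0.21844522]), 'tcp_rot': array([ 0.7029583 , -0.08376708,  0.08331144, -0.70135007]), 'contact_force': array([ 0.11460562, -0.37393477, -0.55254407]), 'wrist_torque': array([-0.00071585,  0.00544874,  0.04045558]), 'opening': 1.0006077110253362} 0.014
top 558.344623176988 558.344623176988 315.93281346841945 232.9625469122305 [[-0.02580804 -0.98784644  0.15327541  0.5015861 ]
 [-0.9995995   0.02728187  0.0075198  -0.00438896]
 [-0.01161004 -0.15301995 -0.9881549   0.86686268]
 [ 0.          0.          0.          1.        ]]
side 488.100712222636 488.100712222636 319.17980448276967 231.7289006437535 [[-0.98163086 -0.1587338   0.10585104  0.56305393]
 [-0.19049094  0.78436119 -0.59033102  0.41897989]
 [ 0.01068004 -0.59965081 -0.8001905   0.59867141]
 [ 0.          0.          0.          1.        ]]
```

View pics/top0.png

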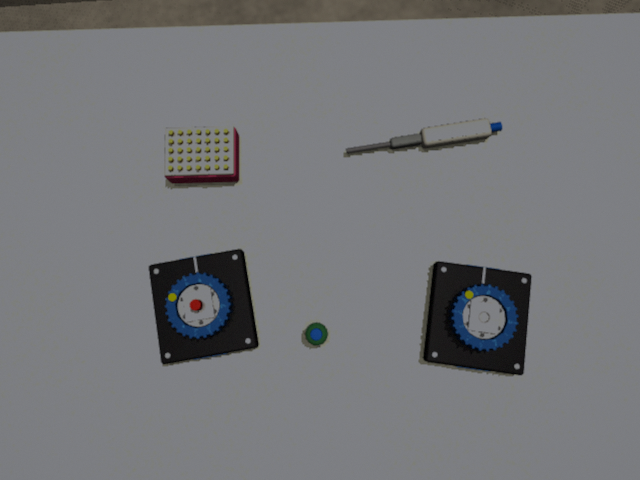

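View pics/side0.png

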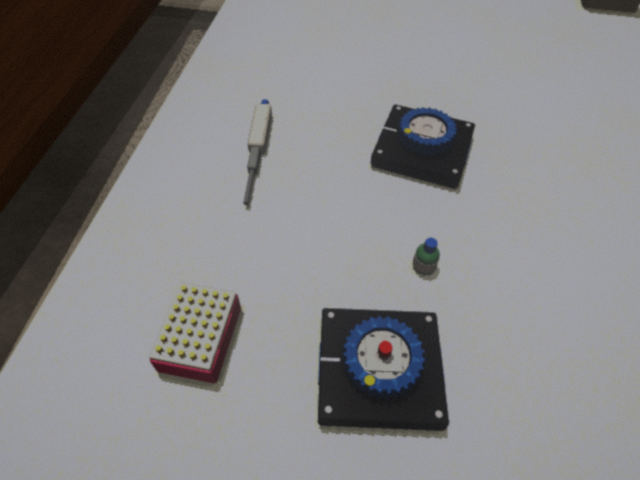

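The top view shows the loaded unit on the left: ring centre about (198,305), dot (172,297), line (195,257)-(197,271). Bottle at (316,334), empty unit at right. In the side view the loaded ring is at (384,357), dot (370,380) and line (330,359).

```bash
cat > h.py <<'E'
from plant import *
import numpy as np, cv2
from scipy.spatial.transform import Rotation as R
def ray(c,u,v,z):
    T=np.asarray(c["world_from_camera"]);d=T[:3,:3]@[(u-c["cx"])/c["fx"],(v-c["cy"])/c["fy"],1]
    return (T[:3,3]+d*(z-T[2,3])/d[2])
def tcp():
    s=get_state();return np.array(s["eef_pos"]),R.from_quat(s["tcp_rot"])
E
python3 - <<'E'
from h import *
c=read_camera("top");I=c["img"]
hsv=cv2.cvtColor(I,cv2.COLOR_BGR2HSV)
m=cv2.inRange(hsv,(100,120,60),(125,255,255))
for n,x0,x1 in(("a",140,260),("b",420,540)):
    mm=m.copy();mm[:,:x0]=0;mm[:,x1:]=0;mm[:240]=0
    p=cv2.convexHull(cv2.findNonZero(mm));(e,ax,an)=cv2.fitEllipse(p);print(n,e,ax,ray(c,*e,.056))
print("cap",ray(c,196,305,.074),"dot",ray(c,172,297,.058),"line",ray(c,195,257,.03),ray(c,197,271,.03),"bottle",ray(c,316,334,.06))
print("corners",[ray(c,*p,.03)[:2] for p in((150,265),(243,250),(257,347),(162,362))])
s=read_camera("side")
for p in((384,357,.058),(385,348,.074),(370,380,.058),(320,359,.03),(340,359,.03)):print(p,ray(s,*p))
print(tcp()[1].as_matrix())
w=read_camera("wrist");print(w["mount"],w["fx"])
E
```

```text
a (200.41140747070312, 314.71307373046875) (67.15182495117188, 89.10334777832031) [0.51282917 0.17121525 0.056     ]
b (483.088134765625, 318.7464599609375) (66.81004333496094, 110.00838470458984) [ 0.49661507 -0.23407121  0.056     ]
cap [0.52632243 0.17364124 0.074     ] dot [0.53920185 0.21206648 0.058     ] line [0.59970692 0.1855481  0.03      ] [0.57843762 0.18237511 0.03      ] bottle [0.48134211 0.00540956 0.06      ]
corners [array([0.58941232, 0.2534995 ]), array([0.60838017, 0.11289016]), array([0.46397483, 0.09308954]), array([0.44588822, 0.23298401])]
(384, 357, 0.058) [0.52602284 0.18383924 0.058     ]
(385, 348, 0.074) [0.52720615 0.17983663 0.074     ]
(370, 380, 0.058) [0.53849346 0.21406002 0.058     ]
(320, 359, 0.03) [0.60039664 0.18941936 0.03      ]
(340, 359, 0.03) [0.57648992 0.18467174 0.03      ]
[[ 9.72093215e-01 -5.57675265e-04  2.34594269e-01]
 [-2.34594828e-01 -1.36646852e-03  9.72092279e-01]
 [-2.21546136e-04 -9.99998911e-01 -1.45916251e-03]]
[[-2.28186973e-03  9.55893006e-01  2.93706238e-01 -7.54813016e-02]
 [-1.84965863e-04 -2.93707401e-01  9.55895354e-01 -1.54703645e-01]
 [ 9.99997379e-01  2.12690305e-03  8.47009602e-04 -1.42768894e-04]
 [ 0.00000000e+00  0.00000000e+00  0.00000000e+00  1.00000000e+00]] 365.9806870984191
```

```bash
cat >> h.py <<'E'
A=np.array([.527,.176,0.])
def rel(a,A=A):
    """tool-frame shift (in 12 cm units) that puts the axis at tool (x,z)=a, and TCP z a[2]"""
    p,r=tcp();M=r.as_matrix()
    t=A-M[:,[0]].ravel()*a[0]-M[:,2]*a[1];t[2]=a[2]
    print("tcp",p.round(4),"target",t.round(4),"shift units",(M.T@(t-p)/.12).round(3),"yaw",np.arctan2(M[1,2],M[0,2]).round(3),
      "axis in tool",(M.T@(A-p)).round(4))
E
python3 -c "
from h import *
rel((-.055,-.059,.13))"
```

```text
tcp [0.1582 0.6559 0.2191] target [0.5943 0.2204 0.13  ] shift units [ 4.384  0.745 -2.674] yaw 1.334 axis in tool [ 0.4711  0.2195 -0.3797]
```

Call:
send_rows --plan '[[[0.35,0.04,-0.21],[0,0,0]],[[0.35,0.04,-0.21],[0,0,0]],[[0.35,0.04,-0.21],[0,0,0]],[[0.35,0.04,-0.21],[0,0,0]],[[0.35,0.04,-0.21],[0,0,0]],[[0.35,0.04,-0.21],[0,0,0]],[[0.35,0.04,-0.21],[0,0,0]],[[0.35,0.04,-0.21],[0,0,0]],[[0.35,0.04,-0.21],[0,0,0]],[[0.35,0.04,-0.21],[0,0,0]],[[0.35,0.04,-0.21],[0,0,0]],[[0.35,0.04,-0.21],[0,0,0]]]' --gripper 1 --grip_force 30

```text
time: 1.45
eef_pos: [0.5785, 0.2423, 0.1621]
tcp_rot: [-0.702, 0.084, -0.084, 0.702]
contact_force: [-0.1, 0.6, 1.2]
opening: -0.001
```

Call:
send_rows --plan '[[[0.1,0.1,-0.08],[0,0,0]],[[0.08,0.1,-0.07],[0,0,0]],[[0,0.06,0],[0,0,0]],[[0,0,0],[0,0,0]],[[0,0,0],[0,0,0]]]'

```text
time: 1.95
eef_pos: [0.593, 0.2227, 0.1308]
tcp_rot: [-0.702, 0.083, -0.083, 0.702]
contact_force: [-1.0, 0.2, 0.0]
opening: -0.001
```

```bash
python3 -c "
from h import *
rel((-.055,-.059,.056));s=get_state();print(s['contact_force'],s['opening'],s['qpos'],s['time'])
cv2.imwrite('pics/w1.png',read_camera('wrist')['img'])"
```

```text
tcp [0.593  0.2227 0.1308] target [0.5942 0.2206 0.056 ] shift units [ 0.015  0.623 -0.015] yaw 1.336 axis in tool [-0.0532  0.1308 -0.0608]
[-0.98543379  0.18598007  0.01560605] -0.0006129352074841051 [ 1.99224234e-01  2.80584449e-01  1.75376571e+00  3.44546601e-04
  1.10810966e+00 -1.13681915e+00] 1.95
```

View pics/w1.png

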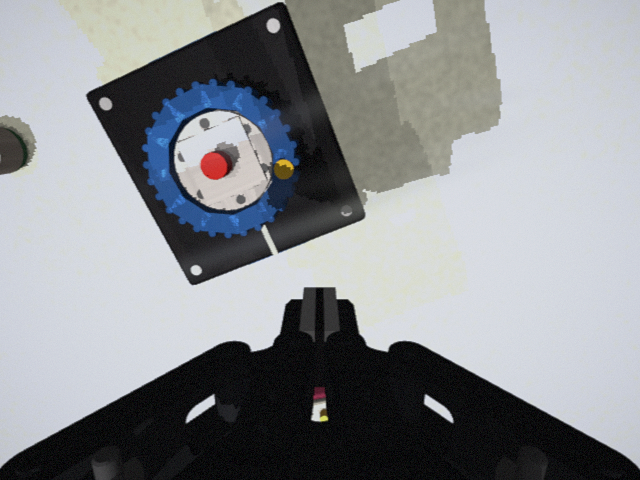

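The wrist view shows the ring centred near (222,158), dot (284,169), line (268,240), and the shut fingertips at (302–337, 288), with shoulders at 281–357.

```bash
cat >> h.py <<'E'
def wproj(P,w=None,tool=False):
    w=w or W; p,r=tcp(); P=np.asarray(P,float)
    if not tool: P=r.inv().apply(P-p)
    M=np.asarray(w["mount"]);c=M[:3,:3].T@(P-M[:3,3]);return np.array([w["fx"]*c[0]/c[2]+w["cx"],w["fy"]*c[1]/c[2]+w["cy"]]).round(1)
def wray(u,v,z,w):
    p,r=tcp();M=np.asarray(w["mount"]);T=np.eye(4);T[:3,:3]=r.as_matrix();T[:3,3]=p;return ray({**w,"world_from_camera":T@M},u,v,z)
E
python3 - <<'E'
from h import *
w=read_camera("wrist");print(w["fx"],w["fy"],w["cx"],w["cy"])
print("axis",wproj(A+[0,0,.058],w),"cap",wproj(A+[0,0,.074],w),"tip0",wproj((0,.014,0),w,1),"tip-11",wproj((-.011,.014,0),w,1))
print("ring",wray(222,158,.058,w),"cap",wray(215,165,.074,w),"dot",wray(284,169,.058,w),"line",wray(262,226,.03,w),wray(274,254,.03,w))
I=w["img"];cv2.imwrite("pics/w1c.png",cv2.resize(cv2.convertScaleAbs(I[260:360,240:400],alpha=2.5,beta=20),None,fx=5,fy=5,interpolation=cv2.INTER_CUBIC))
E
```

```text
365.9806870984191 365.9806870984191 319.14397417897413 237.54309327976418
axis [219.8 161.4] cap [212.5 164.1] tip0 [319.  282.6] tip-11 [319.1 262.1]
ring [0.52533897 0.17796905 0.058     ] cap [0.52779932 0.17722322 0.074     ] dot [0.54052031 0.21316293 0.058     ] line [0.57890883 0.18375886 0.03      ] [0.6017241  0.18650113 0.03      ]
```

View pics/w1c.png

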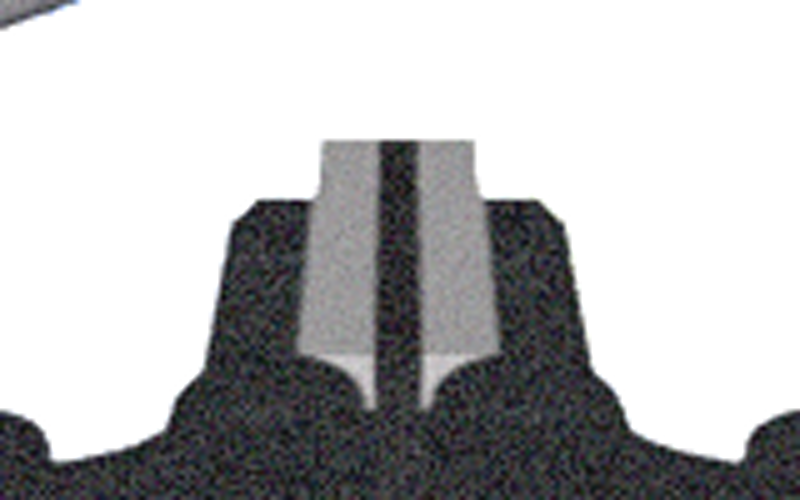

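Call:
send_rows --plan '[[[0.02,0.2,0.0],[0,0,0]],[[0,0.2,0],[0,0,0]],[[0,0.18,0],[0,0,0]],[[0,0,0],[0,0,0]],[[0,0,0],[0,0,0]]]'

```text
time: 2.55
eef_pos: [0.5964, 0.2215, 0.0621]
tcp_rot: [-0.702, 0.083, -0.083, 0.702]
contact_force: [0.5, 0.1, 0.6]
opening: 0.0
```

Run:
```python
from h import *
c=read_camera("side")
p,r=tcp();T=np.asarray(c["world_from_camera"])
def pr(P):
    q=T[:3,:3].T@(np.asarray(P)-T[:3,3]);return (c["fx"]*q[0]/q[2]+c["cx"],c["fy"]*q[1]/q[2]+c["cy"])
t=p+r.apply([0,.014,0]);u,v=pr(t);print(p,"tip",u,v,"corner pts",[np.round(pr(p+r.apply(d)),1) for d in ([.011,.014,.008],[-.011,.014,.008],[.011,.014,-.008],[-.011,.014,-.008])])
x0,y0=int(u)-80,int(v)-70
print(x0,y0);cv2.imwrite("pics/s1.png",cv2.resize(c["img"][y0:y0+120,x0:x0+160],None,fx=5,fy=5,interpolation=cv2.INTER_CUBIC))
```

```text
[0.59724409 0.2215042  0.06309998] tip 317.5679456289467 379.24384167579103 corner pts [array([305.9, 381.5]), array([323.5, 389.5]), array([311.8, 369.2]), array([329.2, 377. ])]
237 309
```

View pics/s1.png

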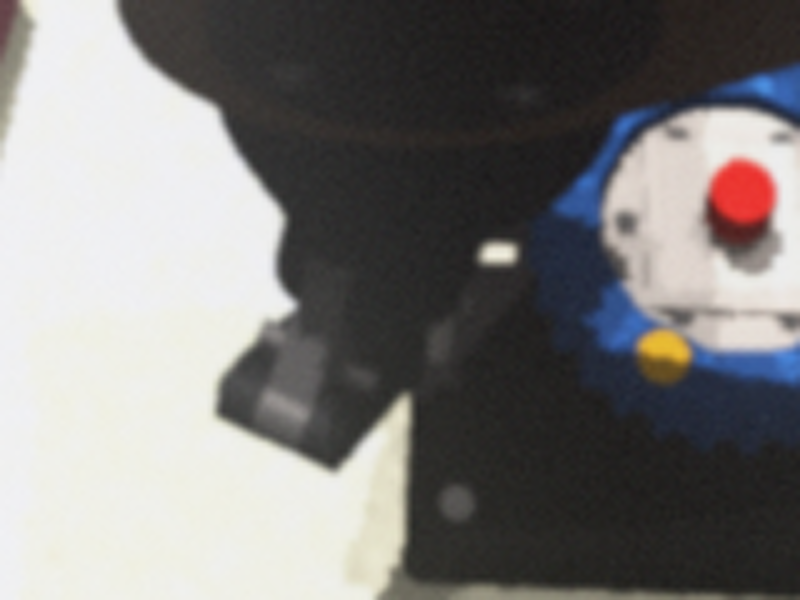

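The side crop shows the shut finger's lowest corners at about (281,391) and (304,403), left of the predicted (306,381)–(323,389), so the tip's shape needs one check.

Run:
```python
from h import *
c=read_camera("side");w=read_camera("wrist");p,r=tcp()
for z in(.04,.049,.06,.07,.08):
    print(z,[(r.inv().apply(ray(c,*q,z)-p)*1e3).round(1) for q in((281,391),(304,402.6))],[(r.inv().apply(wray(u,288,z,w)-p)*1e3).round(1) for u in(304,335)])
print([wproj([x,y,0],w,1) for x in(-.011,.011) for y in (.014,-.01)])
cv2.imwrite("pics/w2.png",cv2.convertScaleAbs(w["img"],alpha=1.8,beta=20))
```

```text
0.04 [array([33.2, 23.8, 27. ]), array([ 3.5, 23.7, 27.9])] [array([ 7.5, 23.7, -8. ]), array([ 7.4, 23.7,  8.5])]
0.049 [array([31.4, 14.8, 29.5]), array([ 2.2, 14.7, 30.4])] [array([ 3.3, 14.7, -7.6]), array([ 3.2, 14.7,  8.1])]
0.06 [array([29.2,  3.8, 32.7]), array([ 0.6,  3.7, 33.5])] [array([-1.9,  3.6, -7.1]), array([-1.9,  3.7,  7.6])]
0.07 [array([27.2, -6.2, 35.5]), array([-0.9, -6.3, 36.3])] [array([-6.5, -6.4, -6.7]), array([-6.5, -6.3,  7.1])]
0.08 [array([ 25.2, -16.2,  38.3]), array([ -2.4, -16.3,  39.1])] [array([-11.2, -16.4,  -6.2]), array([-11.2, -16.4,   6.6])]
[array([319.1, 262.1]), array([319.1, 282.1]), array([319. , 302.5]), array([319. , 327.3])]
```

View pics/w2.png

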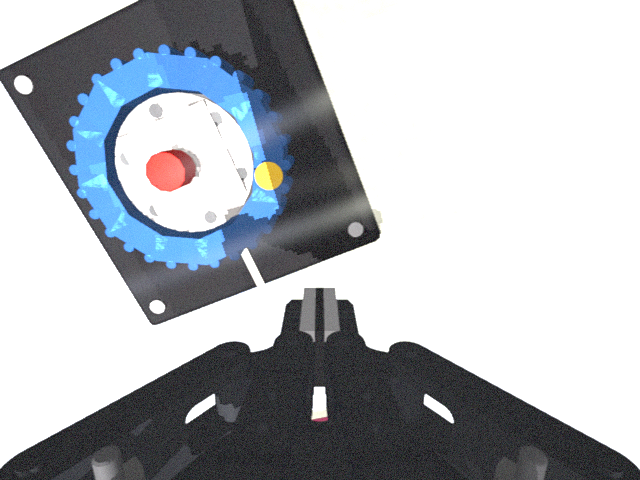

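Finger centre seems offset in tool x compared with the naive model, so I'll find the rim by touch: lower and creep inward along the 45° direction.

Call:
send_rows --plan '[[[0,0.055,0],[0,0,0]],[[-0.015,0,-0.015],[0,0,0]],[[-0.015,0,-0.015],[0,0,0]],[[-0.015,0,-0.015],[0,0,0]],[[-0.015,0,-0.015],[0,0,0]],[[-0.015,0,-0.015],[0,0,0]],[[0,0,0],[0,0,0]],[[0,0,0],[0,0,0]]]'

```text
time: 3.5
eef_pos: [0.5856, 0.2142, 0.0549]
tcp_rot: [-0.702, 0.083, -0.084, 0.702]
contact_force: [0.4, 0.8, -0.0]
opening: -0.003
```

Call:
send_rows --plan '[[[-0.01,0,-0.01],[0,0,0]],[[-0.01,0,-0.01],[0,0,0]],[[0,0,0],[0,0,0]]]'

```text
time: 3.8
eef_pos: [0.5824, 0.2124, 0.0548]
tcp_rot: [0.702, -0.084, 0.083, -0.702]
contact_force: [-0.5, -0.8, -0.6]
opening: -0.0
```

Call:
send_rows --plan '[[[-0.01,0,-0.01],[0,0,0]],[[-0.01,0,-0.01],[0,0,0]],[[0,0,0],[0,0,0]]]'

```text
time: 4.1
eef_pos: [0.5795, 0.2105, 0.0548]
tcp_rot: [0.702, -0.084, 0.083, -0.702]
contact_force: [-1.6, 0.1, -0.4]
opening: -0.002
```

Call:
send_rows --plan '[[[-0.01,0,-0.01],[0,0,0]],[[-0.01,0,-0.01],[0,0,0]],[[0,0,0],[0,0,0]]]'

```text
time: 4.4
eef_pos: [0.5766, 0.2088, 0.0548]
tcp_rot: [0.702, -0.084, 0.083, -0.702]
contact_force: [0.3, 0.4, -0.2]
opening: -0.002
```

Call:
send_rows --plan '[[[-0.01,0,-0.01],[0,0,0]],[[-0.01,0,-0.01],[0,0,0]],[[0,0,0],[0,0,0]]]'

```text
time: 4.7
eef_pos: [0.5738, 0.207, 0.0548]
tcp_rot: [0.702, -0.084, 0.083, -0.702]
contact_force: [-0.6, 0.1, 0.4]
opening: -0.002
```

Run:
```python
from h import *
rel((-.04,-.04,.055),np.array([.5265,.177,0]));print(get_state()["contact_force"])
w=read_camera("wrist")
cv2.imwrite("pics/w3.png",cv2.resize(cv2.convertScaleAbs(w["img"][60:380,100:420],alpha=2,beta=15),None,fx=1.8,fy=1.8))
```

```text
tcp [0.5738 0.207  0.0548] target [0.5748 0.2065 0.055 ] shift units [ 0.009 -0.002 -0.002] yaw 1.334 axis in tool [-0.0389  0.0548 -0.0403]
[-0.57046411  0.08516491  0.40279566]
```

View pics/w3.png

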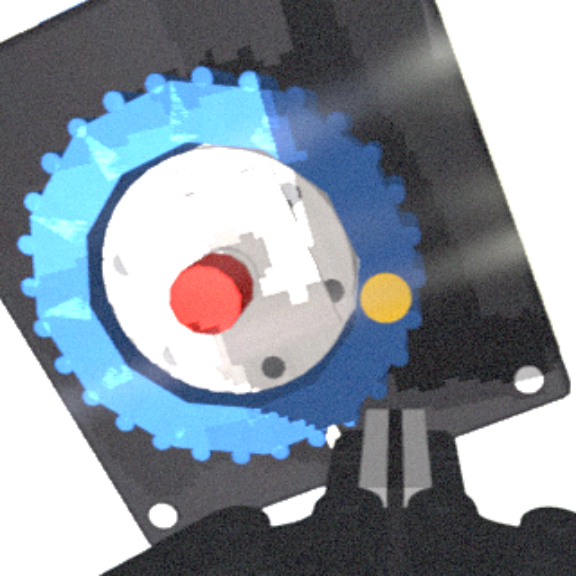

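The picture shows the tip's grey corner (365,410 in the crop) a few mm off the rim ribs; dot (385,297) unmoved. Continuing inward.

Call:
send_rows --plan '[[[-0.01,0,-0.01],[0,0,0]],[[-0.01,0,-0.01],[0,0,0]],[[0,0,0],[0,0,0]]]'

```text
time: 5.05
eef_pos: [0.5708, 0.2052, 0.0547]
tcp_rot: [0.702, -0.084, 0.083, -0.702]
contact_force: [0.3, -0.0, -0.4]
opening: 0.002
```

Call:
send_rows --plan '[[[-0.01,0,-0.01],[0,0,0]],[[-0.01,0,-0.01],[0,0,0]],[[0,0,0],[0,0,0]]]'

```text
time: 5.35
eef_pos: [0.5679, 0.2035, 0.0548]
tcp_rot: [0.702, -0.084, 0.083, -0.702]
contact_force: [-1.2, -0.6, -1.4]
opening: -0.003
```

Call:
send_rows --plan '[[[-0.01,0,-0.01],[0,0,0]],[[-0.01,0,-0.01],[0,0,0]],[[0,0,0],[0,0,0]]]'

```text
time: 5.65
eef_pos: [0.565, 0.2017, 0.0548]
tcp_rot: [0.702, -0.084, 0.083, -0.702]
contact_force: [-0.2, -0.5, 0.6]
opening: -0.002
```

Run:
```python
from h import *
rel((-.03,-.03,.055),np.array([.5265,.177,0]));print(get_state()["contact_force"])
w=read_camera("wrist")
cv2.imwrite("pics/w4.png",cv2.resize(cv2.convertScaleAbs(w["img"][60:380,100:420],alpha=2,beta=15),None,fx=1.8,fy=1.8))
```

```text
tcp [0.565  0.2017 0.0548] target [0.5627 0.1991 0.055 ] shift units [-0.014 -0.002 -0.025] yaw 1.334 axis in tool [-0.0317  0.0548 -0.033 ]
[-0.18825917 -0.51067388  0.6139486 ]
```

View pics/w4.png

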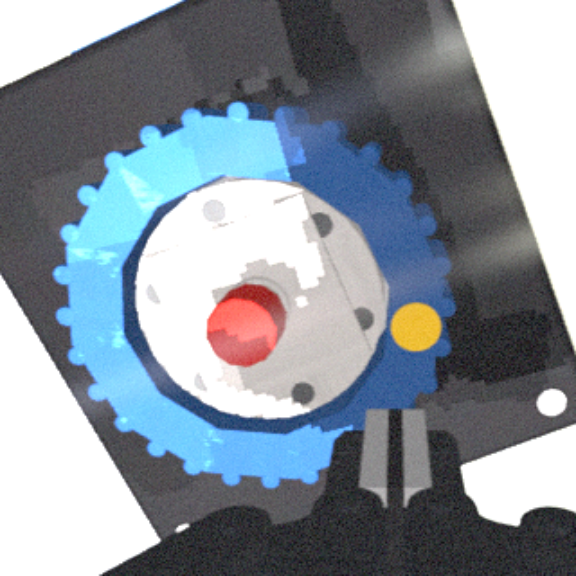

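The finger now overlaps the rim with no force, dot (416,327) unmoved: so the tip may be higher than the stated geometry. One side view with projected markers will settle it.

Run:
```python
from h import *
c=read_camera("side");p,r=tcp();T=np.asarray(c["world_from_camera"])
def pr(P):
    q=T[:3,:3].T@(np.asarray(P)-T[:3,3]);return np.array([c["fx"]*q[0]/q[2]+c["cx"],c["fy"]*q[1]/q[2]+c["cy"]])
u,v=pr(p);o=np.array([int(u)-80,int(v)-75]);I=c["img"][o[1]:o[1]+120,o[0]:o[0]+160]
I=cv2.resize(cv2.convertScaleAbs(I,alpha=2.2,beta=25),None,fx=5,fy=5,interpolation=cv2.INTER_CUBIC)
for y,col in((.014,(0,255,0)),(-.016,(0,0,255))):
    q=np.array([(pr(p+r.apply([a*.011,y,b*.0145]))-o)*5 for a,b in((1,1),(1,-1),(-1,-1),(-1,1))]).astype(int)
    cv2.polylines(I,[q],True,col,1)
cv2.imwrite("pics/s2.png",I)
```

```text
(no output)
```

View pics/s2.png

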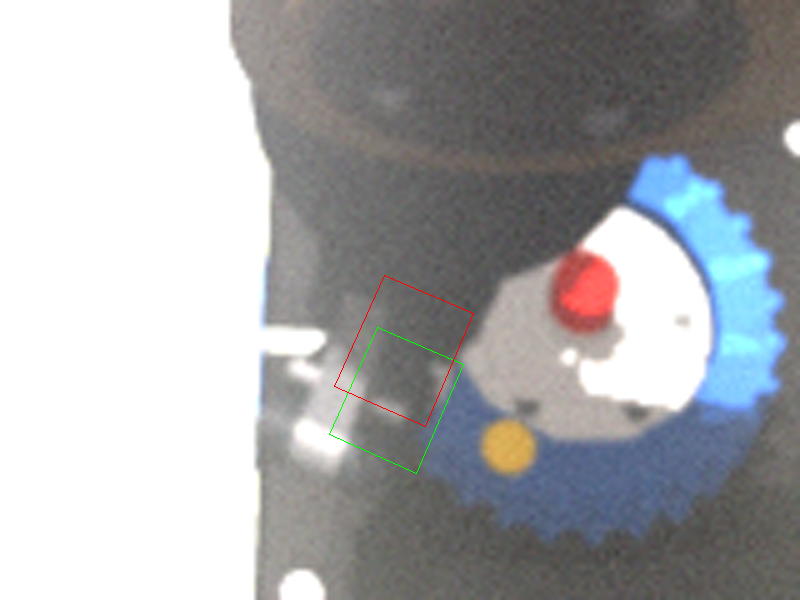

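The finger is drawn over the ring top while its line of sight lies inside the rim, and there's no force: the tip must be above 58 mm, so it is about 25–30 mm higher than "14 mm ahead" suggests. Back out and lower, feeling for contact.

Call:
send_rows --plan '[[[0.09,0,0.09],[0,0,0]],[[0.09,0,0.09],[0,0,0]],[[0,0.06,0],[0,0,0]],[[0,0.04,0],[0,0,0]],[[0,0,0],[0,0,0]],[[0,0,0],[0,0,0]]]'

```text
time: 6.35
eef_pos: [0.5903, 0.2174, 0.042]
tcp_rot: [0.702, -0.084, 0.083, -0.702]
contact_force: [0.1, -0.3, -0.7]
opening: -0.007
```

Call:
send_rows --plan '[[[0,0.02,0],[0,0,0]],[[0,0.02,0],[0,0,0]],[[0,0,0],[0,0,0]]]'

```text
time: 6.65
eef_pos: [0.591, 0.2176, 0.0376]
tcp_rot: [0.702, -0.084, 0.083, -0.702]
contact_force: [-0.6, -0.4, 0.1]
opening: 0.003
```

Run:
```python
from h import *
rel((-.056,-.055,.055),np.array([.5265,.177,0]));print(get_state()["contact_force"])
w=read_camera("wrist")
cv2.imwrite("pics/w5.png",cv2.resize(cv2.convertScaleAbs(w["img"][60:380,100:420],alpha=2,beta=15),None,fx=1.8,fy=1.8))
```

```text
tcp [0.591  0.2176 0.0376] target [0.5938 0.2173 0.055 ] shift units [ 0.024 -0.145  0.003] yaw 1.334 axis in tool [-0.0531  0.0377 -0.0546]
[-0.64616607 -0.43644659  0.10812572]
```

No contact at TCP 37.6 mm, which confirms the tip is higher than stated. Lower 7 mm more, then creep in.

Call:
send_rows --plan '[[[0,0.03,0],[0,0,0]],[[0,0.03,0],[0,0,0]],[[0,0,0],[0,0,0]],[[-0.015,0,-0.015],[0,0,0]],[[-0.015,0,-0.015],[0,0,0]],[[0,0,0],[0,0,0]]]'

```text
time: 7.3
eef_pos: [0.5867, 0.2149, 0.0308]
tcp_rot: [0.702, -0.084, 0.083, -0.702]
contact_force: [0.5, 0.7, 0.6]
opening: -0.003
```

Call:
send_rows --plan '[[[-0.01,0,-0.01],[0,0,0]],[[-0.01,0,-0.01],[0,0,0]],[[0,0,0],[0,0,0]]]'

```text
time: 7.6
eef_pos: [0.5839, 0.2132, 0.0308]
tcp_rot: [0.702, -0.084, 0.084, -0.702]
contact_force: [0.6, 0.0, 0.2]
opening: -0.001
```

Call:
send_rows --plan '[[[-0.01,0,-0.01],[0,0,0]],[[-0.01,0,-0.01],[0,0,0]],[[0,0,0],[0,0,0]]]'

```text
time: 7.9
eef_pos: [0.581, 0.2115, 0.0308]
tcp_rot: [0.702, -0.084, 0.083, -0.702]
contact_force: [-0.5, 0.7, -0.3]
opening: 0.002
```

Call:
send_rows --plan '[[[-0.01,0,-0.01],[0,0,0]],[[-0.01,0,-0.01],[0,0,0]],[[0,0,0],[0,0,0]]]'

```text
time: 8.2
eef_pos: [0.5791, 0.2101, 0.0311]
tcp_rot: [-0.702, 0.083, -0.084, 0.703]
contact_force: [2.1, 1.5, -1.5]
opening: 0.0
```

Call:
send_rows --plan '[[[-0.01,0,-0.01],[0,0,0]],[[-0.01,0,-0.01],[0,0,0]],[[0,0,0],[0,0,0]]]'

```text
time: 8.5
eef_pos: [0.578, 0.2091, 0.032]
tcp_rot: [-0.701, 0.081, -0.086, 0.703]
contact_force: [5.3, 3.4, -0.2]
opening: -0.003
```

Run:
```python
from h import *
rel((-.056,-.055,.055),np.array([.5265,.177,0]));print(get_state()["contact_force"])
w=read_camera("wrist")
cv2.imwrite("pics/w6.png",cv2.resize(cv2.convertScaleAbs(w["img"][60:380,100:420],alpha=2,beta=15),None,fx=1.8,fy=1.8))
```

```text
tcp [0.578  0.2091 0.032 ] target [0.5939 0.2173 0.055 ] shift units [ 0.114 -0.191  0.098] yaw 1.333 axis in tool [-0.0427  0.0315 -0.0435]
[ 5.29043405  3.43428897 -0.16178902]
```

Contact at last: about 6.3 N radially outward for ~2.5 mm of interference. Now orbit rigidly about the axis, 7.2° per row counter-clockwise.

Call:
send_rows --plan '[[[-0.046,0,0.039],[0,-0.02,0]],[[-0.046,0,0.039],[0,-0.02,0]],[[-0.046,0,0.039],[0,-0.02,0]],[[-0.046,0,0.039],[0,-0.02,0]],[[-0.046,0,0.039],[0,-0.02,0]],[[-0.046,0,0.039],[0,-0.02,0]],[[0,0,0],[0,0,0]]]'

```text
time: 9.25
eef_pos: [0.541, 0.2344, 0.0317]
tcp_rot: [-0.683, -0.181, 0.18, 0.684]
contact_force: [0.4, 5.3, 1.9]
opening: -0.004
```

```bash
cat >> h.py <<'E'
AX=np.array([.5265,.177,0.])
def dots(cam="wrist"):
    """yellow dot angle relative to line (rad, mod 2pi) using wrist cam"""
    w=read_camera(cam);hsv=cv2.cvtColor(w["img"],cv2.COLOR_BGR2HSV)
    m=cv2.inRange(hsv,(18,120,60),(32,255,255));n,l,st,ce=cv2.connectedComponentsWithStats(m)
    for i in range(1,n):
        if st[i,4]>25:
            P=wray(*ce[i],.058,w) if cam=="wrist" else ray(w,*ce[i],.058);d=(P-AX)[:2]
            if np.hypot(*d)<.06: print("dot r",np.hypot(*d).round(4),"ring angle",((np.arctan2(d[1],d[0])-.14)%(2*np.pi)).round(3),"area",st[i,4])
    return w
def stat():
    s=get_state();p,r=tcp();print("t",s["time"],"F",np.round(s["contact_force"],1),"q6",s["qpos"][5].round(3),"z",p[2].round(4),
     "axis in tool",(r.inv().apply(AX-p)*1e3).round(1),"theta",np.arctan2(*(p-AX)[1::-1]).round(3));return dots()
E
python3 -c "
from h import *
stat();dots('top')"
```

```text
t 9.25 F [0.4 5.3 1.9] q6 -1.854 z 0.0317 axis in tool [-41.1  31.6 -42.7] theta 1.323
dot r 0.0379 ring angle 1.803 area 824
dot r 0.0372 ring angle 1.813 area 58
```

Call:
send_rows --plan '[[[-0.046,0,0.039],[0,-0.02,0]],[[-0.046,0,0.039],[0,-0.02,0]],[[-0.046,0,0.039],[0,-0.02,0]],[[-0.046,0,0.039],[0,-0.02,0]],[[-0.046,0,0.039],[0,-0.02,0]],[[-0.046,0,0.039],[0,-0.02,0]],[[-0.046,0,0.039],[0,-0.02,0]],[[0,0,0],[0,0,0]]]'

```text
time: 10.15
eef_pos: [0.4918, 0.2232, 0.0307]
tcp_rot: [-0.542, -0.453, 0.455, 0.542]
contact_force: [-0.3, 1.0, 0.5]
opening: 0.0
```

```bash
python3 -c "
from h import *
stat()"
```

```text
t 10.15 F [-0.3  1.   0.5] q6 -2.727 z 0.0307 axis in tool [-39.3  30.7 -42.3] theta 2.215
dot r 0.0379 ring angle 2.657 area 826
```

Call:
send_rows --plan '[[[0.06,0,0.06],[0,0,0]],[[0.055,0,0.06],[0,0,0]],[[0.064,0,-0.071],[0,0.0235,0]],[[0.064,0,-0.071],[0,0.0235,0]],[[0.064,0,-0.071],[0,0.0235,0]],[[0.064,0,-0.071],[0,0.0235,0]],[[0.064,0,-0.071],[0,0.0235,0]],[[0.064,0,-0.071],[0,0.0235,0]],[[0.064,0,-0.071],[0,0.0235,0]],[[0.064,0,-0.071],[0,0.0235,0]],[[0.064,0,-0.071],[0,0.0235,0]],[[0.064,0,-0.071],[0,0.0235,0]]]'

```text
time: 11.4
eef_pos: [0.5851, 0.2291, 0.0304]
tcp_rot: [0.707, -0.031, 0.03, -0.706]
contact_force: [0.6, -0.3, 0.3]
opening: 0.002
```

Call:
send_rows --plan '[[[0.064,0,-0.071],[0,0.0235,0]],[[0.064,0,-0.071],[0,0.0235,0]],[[0.064,0,-0.071],[0,0.0235,0]],[[0.064,0,-0.071],[0,0.0235,0]],[[0.064,0,-0.071],[0,0.0235,0]],[[0.064,0,-0.071],[0,0.0235,0]],[[0.064,0,-0.071],[0,0.0235,0]],[[0.064,0,-0.071],[0,0.0235,0]],[[0.064,0,-0.071],[0,0.0235,0]],[[0.064,0,-0.071],[0,0.0235,0]],[[0.064,0,-0.071],[0,0.0235,0]],[[0.064,0,-0.071],[0,0.0235,0]]]'

```text
time: 12.6
eef_pos: [0.5656, 0.1099, 0.0305]
tcp_rot: [-0.423, 0.567, -0.567, 0.423]
contact_force: [-0.1, 0.2, -0.3]
opening: 0.005
```

Call:
send_rows --plan '[[[0.064,0,-0.071],[0,0.0235,0]],[[0.064,0,-0.071],[0,0.0235,0]],[[0.064,0,-0.071],[0,0.0235,0]],[[0.064,0,-0.071],[0,0.0235,0]],[[0.064,0,-0.071],[0,0.0235,0]],[[0.064,0,-0.071],[0,0.0235,0]],[[0.064,0,-0.071],[0,0.0235,0]],[[0.064,0,-0.071],[0,0.0235,0]],[[0.064,0,-0.071],[0,0.0235,0]],[[0.064,0,-0.071],[0,0.0235,0]],[[0,0,0],[0,0,0]],[[0,0,0],[0,0,0]]]'

```text
time: 13.8
eef_pos: [0.4638, 0.1321, 0.0308]
tcp_rot: [-0.065, -0.704, 0.704, 0.065]
contact_force: [0.4, -0.6, -0.4]
opening: 0.003
```

```bash
python3 -c "
from h import *
stat()"
```

```text
t 13.8 F [ 0.4 -0.6 -0.4] q6 1.821 z 0.0308 axis in tool [-53.4  30.8 -55.6] theta -2.519
dot r 0.0383 ring angle 2.658 area 766
```

Call:
send_rows --plan '[[[0.064,0,-0.071],[0,0.0235,0]],[[0.064,0,-0.071],[0,0.0235,0]],[[0.064,0,-0.071],[0,0.0235,0]],[[0.064,0,-0.071],[0,0.0235,0]],[[0.064,0,-0.071],[0,0.0235,0]],[[0.064,0,-0.071],[0,0.0235,0]],[[0,0,0],[0,0,0]],[[-0.04,0,-0.04],[0,0,0]],[[-0.035,0,-0.04],[0,0,0]],[[-0.02,0,-0.02],[0,0,0]],[[-0.015,0,-0.017],[0,0,0]],[[0,0,0],[0,0,0]]]'

```text
time: 15.05
eef_pos: [0.4707, 0.1906, 0.0306]
tcp_rot: [0.359, 0.609, -0.608, -0.362]
contact_force: [-1.7, 2.1, 1.4]
opening: 0.003
```

```bash
python3 -c "
from h import *
stat()"
```

```text
t 15.05 F [-1.7  2.1  1.4] q6 2.821 z 0.0306 axis in tool [-38.8  30.4 -42.4] theta 2.902
dot r 0.0384 ring angle 2.661 area 732
```

Call:
send_rows --plan '[[[-0.046,0,0.039],[0,-0.02,0]],[[-0.046,0,0.039],[0,-0.02,0]],[[-0.046,0,0.039],[0,-0.02,0]],[[-0.046,0,0.039],[0,-0.02,0]],[[-0.046,0,0.039],[0,-0.02,0]],[[-0.046,0,0.039],[0,-0.02,0]],[[-0.046,0,0.039],[0,-0.02,0]],[[-0.046,0,0.039],[0,-0.02,0]],[[-0.046,0,0.039],[0,-0.02,0]],[[-0.046,0,0.039],[0,-0.02,0]],[[-0.046,0,0.039],[0,-0.02,0]],[[-0.046,0,0.039],[0,-0.02,0]]]'

```text
time: 16.3
eef_pos: [0.5078, 0.1206, 0.0304]
tcp_rot: [-0.156, 0.691, -0.689, 0.155]
contact_force: [-1.9, -1.3, 0.9]
opening: -0.003
```

```bash
python3 -c "
from h import *
stat()"
```

```text
t 16.3 F [-1.9 -1.3  0.9] q6 1.163 z 0.0304 axis in tool [-41.1  30.5 -42.9] theta -1.89
dot r 0.0392 ring angle 4.15 area 728
```

Call:
send_rows --plan '[[[-0.052,0,0.034],[0,-0.02,0]],[[-0.046,0,0.039],[0,-0.02,0]],[[-0.046,0,0.039],[0,-0.02,0]],[[-0.046,0,0.039],[0,-0.02,0]],[[-0.046,0,0.039],[0,-0.02,0]],[[-0.046,0,0.039],[0,-0.02,0]],[[-0.046,0,0.039],[0,-0.02,0]],[[-0.046,0,0.039],[0,-0.02,0]],[[-0.046,0,0.039],[0,-0.02,0]],[[-0.046,0,0.039],[0,-0.02,0]],[[-0.046,0,0.039],[0,-0.02,0]],[[-0.046,0,0.039],[0,-0.02,0]]]'

```text
time: 17.55
eef_pos: [0.5818, 0.1536, 0.0306]
tcp_rot: [-0.584, 0.396, -0.398, 0.586]
contact_force: [3.2, -2.6, -2.6]
opening: -0.003
```

```bash
python3 -c "
from h import *
stat()"
```

```text
t 17.55 F [ 3.2 -2.6 -2.6] q6 -0.29 z 0.0306 axis in tool [-42.2  30.4 -42.8] theta -0.4
dot r 0.0395 ring angle 5.637 area 729
```

Call:
send_rows --plan '[[[-0.046,0,0.039],[0,-0.02,0]],[[-0.046,0,0.039],[0,-0.02,0]],[[-0.046,0,0.039],[0,-0.02,0]],[[-0.046,0,0.039],[0,-0.02,0]],[[-0.046,0,0.039],[0,-0.02,0]],[[-0.046,0,0.039],[0,-0.02,0]],[[-0.046,0,0.039],[0,-0.02,0]],[[-0.046,0,0.039],[0,-0.02,0]],[[-0.046,0,0.039],[0,-0.02,0]],[[-0.046,0,0.039],[0,-0.02,0]],[[-0.046,0,0.039],[0,-0.02,0]],[[-0.046,0,0.039],[0,-0.02,0]]]'

```text
time: 18.8
eef_pos: [0.5531, 0.2291, 0.0311]
tcp_rot: [-0.697, -0.112, 0.109, 0.7]
contact_force: [3.3, 0.8, -1.2]
opening: 0.0
```

```bash
python3 -c "
from h import *
stat()"
```

```text
t 18.8 F [ 3.3  0.8 -1.2] q6 -1.665 z 0.0311 axis in tool [-41.5  30.7 -41.5] theta 1.099
dot r 0.0385 ring angle 0.879 area 726
```

Call:
send_rows --plan '[[[-0.046,0,0.039],[0,-0.02,0]],[[-0.046,0,0.039],[0,-0.02,0]],[[-0.046,0,0.039],[0,-0.02,0]],[[-0.046,0,0.039],[0,-0.02,0]],[[-0.046,0,0.039],[0,-0.02,0]],[[-0.046,0,0.039],[0,-0.02,0]],[[-0.046,0,0.039],[0,-0.02,0]],[[-0.046,0,0.039],[0,-0.02,0]],[[0,0,0],[0,0,0]]]'

```text
time: 19.75
eef_pos: [0.4958, 0.2256, 0.0308]
tcp_rot: [-0.559, -0.432, 0.431, 0.561]
contact_force: [-2.5, 0.2, 0.5]
opening: 0.003
```

```bash
python3 -c "
from h import *
stat()"
```

```text
t 19.75 F [-2.5  0.2  0.5] q6 -2.648 z 0.0308 axis in tool [-39.2  30.6 -42.2] theta 2.135
dot r 0.0382 ring angle 1.895 area 729
```

Call:
send_rows --plan '[[[0.06,0,0.06],[0,0,0]],[[0.055,0,0.06],[0,0,0]],[[0.064,0,-0.071],[0,0.0235,0]],[[0.064,0,-0.071],[0,0.0235,0]],[[0.064,0,-0.071],[0,0.0235,0]],[[0.064,0,-0.071],[0,0.0235,0]],[[0.064,0,-0.071],[0,0.0235,0]],[[0.064,0,-0.071],[0,0.0235,0]],[[0.064,0,-0.071],[0,0.0235,0]],[[0.064,0,-0.071],[0,0.0235,0]],[[0.064,0,-0.071],[0,0.0235,0]],[[0.064,0,-0.071],[0,0.0235,0]]]'

```text
time: 21.0
eef_pos: [0.5897, 0.2241, 0.0308]
tcp_rot: [-0.704, 0.059, -0.059, 0.706]
contact_force: [0.7, -0.5, -0.3]
opening: -0.004
```

Call:
send_rows --plan '[[[0.064,0,-0.071],[0,0.0235,0]],[[0.064,0,-0.071],[0,0.0235,0]],[[0.064,0,-0.071],[0,0.0235,0]],[[0.064,0,-0.071],[0,0.0235,0]],[[0.064,0,-0.071],[0,0.0235,0]],[[0.064,0,-0.071],[0,0.0235,0]],[[0.064,0,-0.071],[0,0.0235,0]],[[0.064,0,-0.071],[0,0.0235,0]],[[0.064,0,-0.071],[0,0.0235,0]],[[0.064,0,-0.071],[0,0.0235,0]],[[0.064,0,-0.071],[0,0.0235,0]],[[0.064,0,-0.071],[0,0.0235,0]]]'

```text
time: 22.2
eef_pos: [0.5608, 0.1066, 0.0305]
tcp_rot: [-0.4, 0.584, -0.582, 0.401]
contact_force: [-0.5, 0.0, -1.1]
opening: 0.001
```

Call:
send_rows --plan '[[[0.064,0,-0.071],[0,0.0235,0]],[[0.064,0,-0.071],[0,0.0235,0]],[[0.064,0,-0.071],[0,0.0235,0]],[[0.064,0,-0.071],[0,0.0235,0]],[[0.064,0,-0.071],[0,0.0235,0]],[[0.064,0,-0.071],[0,0.0235,0]],[[0.064,0,-0.071],[0,0.0235,0]],[[0.064,0,-0.071],[0,0.0235,0]],[[0.064,0,-0.071],[0,0.0235,0]],[[0.064,0,-0.071],[0,0.0235,0]],[[0.064,0,-0.071],[0,0.0235,0]],[[0.064,0,-0.071],[0,0.0235,0]]]'

```text
time: 23.4
eef_pos: [0.4515, 0.1584, 0.0307]
tcp_rot: [0.198, 0.68, -0.678, -0.199]
contact_force: [0.5, -0.5, -0.2]
opening: 0.003
```

Call:
send_rows --plan '[[[0,0,0],[0,0,0]],[[-0.04,0,-0.04],[0,0,0]],[[-0.035,0,-0.04],[0,0,0]],[[-0.02,0,-0.02],[0,0,0]],[[-0.02,0,-0.02],[0,0,0]],[[0,0,0],[0,0,0]]]'

```text
time: 24.0
eef_pos: [0.4681, 0.1617, 0.0299]
tcp_rot: [-0.192, -0.679, 0.68, 0.199]
contact_force: [-9.8, -2.1, 6.6]
opening: -0.003
```

```bash
python3 -c "
from h import *
stat()"
```

```text
t 24.0 F [-9.8 -2.1  6.6] q6 2.255 z 0.0299 axis in tool [-41.7  29.3 -44.1] theta -2.886
dot r 0.0388 ring angle 1.904 area 744
```

Call:
send_rows --plan '[[[-0.041,0,0.044],[0,-0.02,0]],[[-0.046,0,0.039],[0,-0.02,0]],[[-0.046,0,0.039],[0,-0.02,0]],[[-0.046,0,0.039],[0,-0.02,0]],[[-0.046,0,0.039],[0,-0.02,0]],[[-0.046,0,0.039],[0,-0.02,0]],[[-0.046,0,0.039],[0,-0.02,0]],[[-0.046,0,0.039],[0,-0.02,0]],[[-0.046,0,0.039],[0,-0.02,0]],[[-0.046,0,0.039],[0,-0.02,0]],[[-0.046,0,0.039],[0,-0.02,0]],[[-0.046,0,0.039],[0,-0.02,0]]]'

```text
time: 25.25
eef_pos: [0.537, 0.1178, 0.0301]
tcp_rot: [-0.325, 0.629, -0.628, 0.324]
contact_force: [-1.0, -3.4, -0.1]
opening: 0.005
```

```bash
python3 -c "
from h import *
stat()"
```

```text
t 25.25 F [-1.  -3.4 -0.1] q6 0.648 z 0.0301 axis in tool [-42.2  30.2 -42.8] theta -1.395
dot r 0.0382 ring angle 3.279 area 758
```

Call:
send_rows --plan '[[[-0.046,0,0.039],[0,-0.02,0]],[[-0.046,0,0.039],[0,-0.02,0]],[[-0.046,0,0.039],[0,-0.02,0]],[[-0.046,0,0.039],[0,-0.02,0]],[[-0.046,0,0.039],[0,-0.02,0]],[[-0.046,0,0.039],[0,-0.02,0]],[[-0.046,0,0.039],[0,-0.02,0]],[[-0.046,0,0.039],[0,-0.02,0]],[[-0.046,0,0.039],[0,-0.02,0]],[[-0.046,0,0.039],[0,-0.02,0]],[[-0.046,0,0.039],[0,-0.02,0]],[[-0.046,0,0.039],[0,-0.02,0]]]'

```text
time: 26.5
eef_pos: [0.5864, 0.1824, 0.0308]
tcp_rot: [-0.664, 0.235, -0.239, 0.668]
contact_force: [5.1, -1.2, -2.4]
opening: -0.003
```

```bash
python3 -c "
from h import *
stat()"
```

```text
t 26.5 F [ 5.1 -1.2 -2.4] q6 -0.753 z 0.0308 axis in tool [-43.1  30.5 -42.2] theta 0.09
dot r 0.0394 ring angle 4.793 area 753
```

Call:
send_rows --plan '[[[-0.046,0,0.039],[0,-0.02,0]],[[-0.046,0,0.039],[0,-0.02,0]],[[-0.046,0,0.039],[0,-0.02,0]],[[-0.046,0,0.039],[0,-0.02,0]],[[-0.046,0,0.039],[0,-0.02,0]],[[-0.046,0,0.039],[0,-0.02,0]],[[-0.046,0,0.039],[0,-0.02,0]],[[-0.046,0,0.039],[0,-0.02,0]],[[-0.046,0,0.039],[0,-0.02,0]],[[0,0,0],[0,0,0]]]'

```text
time: 27.55
eef_pos: [0.5452, 0.2328, 0.0309]
tcp_rot: [-0.687, -0.157, 0.154, 0.692]
contact_force: [1.1, 7.3, -2.4]
opening: -0.002
```

```bash
python3 -c "
from h import *
stat()"
```

```text
t 27.55 F [ 1.1  7.3 -2.4] q6 -1.79 z 0.0309 axis in tool [-41.   30.5 -42.5] theta 1.247
dot r 0.04 ring angle 5.944 area 736
```

12.227 rad. Need +0.34: about 2.7 rows; use small rows, then hold.

Call:
send_rows --plan '[[[-0.046,0,0.039],[0,-0.02,0]],[[-0.046,0,0.039],[0,-0.02,0]],[[-0.032,0,0.028],[0,-0.014,0]],[[0,0,0],[0,0,0]],[[0,0,0],[0,0,0]]]'

```text
time: 28.1
eef_pos: [0.5253, 0.2355, 0.0309]
tcp_rot: [-0.652, -0.27, 0.268, 0.656]
contact_force: [-1.3, 5.2, -0.9]
opening: 0.004
```

```bash
python3 -c "
from h import *
w=stat();dots('top')"
```

```text
t 28.1 F [-1.3  5.2 -0.9] q6 -2.114 z 0.0309 axis in tool [-40.4  30.5 -42.6] theta 1.591
dot r 0.0399 ring angle 0.002 area 725
dot r 0.0389 ring angle 6.268 area 51
```

At the line (0.00 / −0.015 rad). Retract radially, lift, and check.

Call:
send_rows --plan '[[[0.04,0,0.04],[0,0,0]],[[0.08,0,0.08],[0,0,0]],[[0.1,0,0.1],[0,0,0]],[[0,-0.2,0],[0,0,0]],[[0,-0.3,0],[0,0,0]],[[0,-0.3,0],[0,0,0]],[[0.1,-0.3,0.3],[0,0,0]],[[0.1,0,0.3],[0,0,0]],[[0.1,0,0.3],[0,0,0]],[[0,0,0],[0,0,0]],[[0,0,0],[0,0,0]],[[0,0,0],[0,0,0]]]'

```text
time: 29.4
eef_pos: [0.4756, 0.3709, 0.1615]
tcp_rot: [-0.653, -0.27, 0.27, 0.655]
contact_force: [-0.6, 0.6, -0.3]
opening: 0.003
```

```bash
python3 -c "
from h import *
print(get_state()['contact_force'],np.abs(get_state()['dq']).max(),get_state()['time']);w=dots('top');cv2.imwrite('pics/top9.png',w['img'])
dots('side')"
```

```text
[-0.62164283  0.56871721 -0.25778379] 0.019158413137115193 29.4
dot r 0.039 ring angle 6.264 area 47
dot r 0.0393 ring angle 0.035 area 72
```

View pics/top9.png

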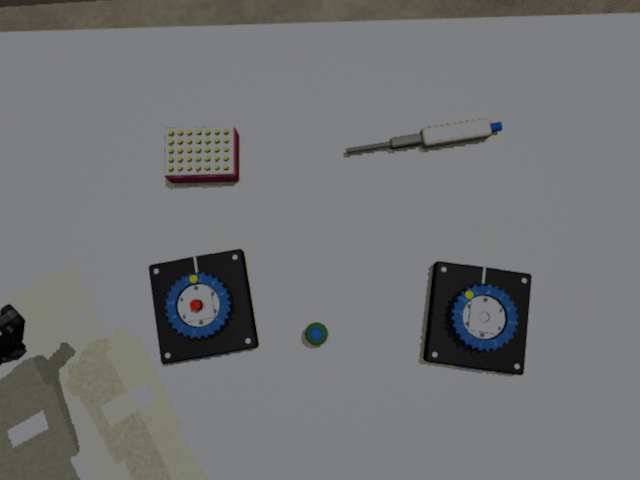

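The dot (194,279) sits at the line (196,265), the tube cap is at (196,305) as before, and the bystanders and other ring (dot 469,295) have not moved.

```bash
python3 -c "
from plant import *
print(sign_off())"
```

```text
the job is handed in; nothing more can be done
None
```

I turned the loaded unit's ring counter-clockwise from about 1.12 rad to its dot's second arrival at the white line (about 12.57 rad), then backed the arm clear and handed the job in. I used the corner of the shut fingertip on the rim, in three passes with the wrist unwound in between.

**Last checks:**
- **Ring:** the top camera put the dot 0.02 rad before the line, and the side camera 0.035 rad past it, both well inside the 0.4 rad limit. I counted the turns by tracking the dot through every pass.
- **Surroundings:** the tube's cap, the other unit's ring, the bottle, the tip box and the pipette all appear where they started.
- **Arm:** it was touching nothing, with only sensor noise on the force reading, at 29.4 s of the 72 s allowed.

**Disagreement:** the fingertips were about 25–30 mm farther back than the stated 14 mm ahead of the TCP. My first approach passed above the ring without touching it, so I found the right height by feel. Contact forces I read stayed around 12 N or less.

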